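# Clamp the coin tray at the drinks stall

### The job

Slide the coin tray along its board until it is fully home against the two stops, then turn the red wing knob clockwise until the clamp foot grips the tray's rim snugly. Stop as soon as it is hand-snug: overtightening dents the tray. Work gently beside the green cash box, and leave it, the bottle and the cup where they are.

Things in the scene. Friction and masses are not known exactly. Their poses are not given: they have to be found in the camera images.
- dock: Plywood board (180 x 300 mm, 6 mm thick) fixed to the counter, with two aluminium side rails 125 mm apart and 12 mm high, and two stop lugs. Its y axis is the direction in which the tray slides home; z up. Its origin is on the counter (the board's underside), below the place of the tray's centre when home. It does not move.
- tray: Aluminium coin tray, 120 (x) x 150 (y) x 36 mm high, 4 mm walls, 0.35 to 0.7 kg, loose on the board between the rails (2.5 mm play each side), 35 to 55 mm short of home. Origin: centre of its underside. Home: origin at dock x 0, y 0, z 6 mm, +y end touching the stops. A 20 mm deep rim flange at the +y end lies flush with its top. It slides at 2 to 6 N.
- tray_push (a point): Point on the outer face of the tray's -y end wall, mid-width, 20 mm above the tray's underside: push here towards the dock's +y. The board below it is at 6 mm above the counter.
- clamp: Dark steel clamp bar on the post; its round rubber foot (14 mm across) hangs over the tray's rim at dock x 0, y +66 mm. Origin: on the post's axis, at the bar's underside, 59 to 62 mm above the counter at the start. Goes down 4 mm per rad that the wing turns clockwise. How far the foot hangs below the bar is not reported (11 to 15 mm): it bites after 0.6 to 2.3 rad.
- wing_grip (a point): Middle of the red wing knob, on its vertical axis (dock x 0, y +100 mm), 99 mm above the counter, fixed height. The wing is an upright blade 60 mm long (along this point's x), 8 mm thick (along its y), 30 mm tall (15 mm above and below this point), to be pinched from above. Clockwise from above tightens; it stays where left. Bar's top: 12 mm or more below the blade.
- cashbox: Green steel cash box, 236 x 174 x 105 mm (wire handle to 126 mm), 2.5 kg, loose. Origin: centre of its underside. Its side wall stands 5 to 11 mm beyond the circle of the wing tips, on the dock's +y side, and reaches 21 mm above the blade's lower edge: no room there for wide-open fingers. Bystander: do not bump or shift.
- bottle: Clear water bottle with blue cap, 64 mm across, 200 mm high, standing. Origin: centre of its underside. Bystander.
- cup: Red plastic cup, 76 mm across, 100 mm high, standing. Origin: centre of its underside. Bystander.
- wing_top (a point): Top of the wing blade on the knob's axis, 15 mm above wing_grip, same axes. How it feels: free, it has a dry friction of about 0.32 N m (it may hold either way after a stop). From the bite on, the anticlockwise moment on the tool grows by 4 mN m per N of clamp force above its free reading: a growth of 0.06 to 0.28 N m is right (15 to 70 N), reached 0.1 to 0.3 rad after the bite.
Not all that is in view belongs to the job. There is more than one size of the tray; the one meant has the size given above.

How it is judged:
By the outcome, as a careful person would: the job done as asked, in the order asked, and still so for the second after the job is handed in, with the robot touching nothing.
It also fails if it takes over 70 s, if anything falls off the work surface, if the arm or the gripper's body presses on something with over 40 N, if the wrist force passes 120 N, or if a joint passes its speed limit or range.

### The arm

A 6-joint arm with a two-finger parallel gripper is mounted at the origin on the work surface. World frame = base frame: x ahead of the robot, y to its left, z up, the work surface at z = 0. Lengths are in m, angles in rad, forces in N, time in s.
With the tool pointing down it reaches from about 0.225 to 0.725 m from the base axis. Payload 3.1 kg.
Tool frame: the origin (TCP) lies midway between the tips of the shut fingers; the grasp point (between the pads) lies 19 mm behind it; z points along the fingers, y is the line along which they close (so a half turn about z gives the same grasp; the last joint's range is limited). The gripper opens to 85 mm and grips with 20 to 120 N. Pads are 22 mm wide; open, the fingers measure 114 mm over their backs; the gripper's body (76 mm by 85 mm) begins 54 mm behind the grasp point. The pads swing forward as they close: fully open they stand 13 mm farther back than shut.
Start: joints at [1.163, 0.048, 0.099, 1.622, 0, 1.443], TCP at [0.145, 0.505, 0.209] pointing down, gripper open.
Joint ranges: [-2.91, 2.91], [-0.99, 1.94], [-1.21, 1.42], [-2.12, 2.29], [-1.49, 1.47], [-3.14, 3.14]. Speed limits (rad/s): [2.79, 2.79, 3.14, 3.14, 3.14, 3.14].

### API

Orientations are given as a 3x3 rotation matrix whose columns are the frame's x, y, z axes.
In Python, from workcell import robot gives the robot as it stands. Calls block until the motion is done:
- robot.goto(position, orientation): joint-space move of the TCP to a pose.
- robot.move_linear(position, orientation=None, rate=0.15, force_limit=None): straight line of the TCP; orientation=None keeps the orientation; rate is the mean speed in m/s. With force_limit (N) it stops when the force on the tool has changed by that much, and returns True; else False.
- robot.movej(angles): joint-space move.
- robot.command_gripper(opening, newtons=None): finger opening in m; newtons is the grip in N (None keeps the last); returns when the fingers have stopped.
- robot.hold(seconds).
- robot.inverse_kinematics(position, orientation): joint angles nearest the present ones, or None.
- robot.sense(): the state.
- robot.grab_frame(name): name is "scene" or "top"; returns (picture, depth): 420x560x3 uint8, blue, green, red; 420x560 float32, m along the optical axis (not along the pixel's ray), 0 where there is no reading.
- robot.calibration(name): a dict with "camera_matrix" (3x3 intrinsics, pixels), "rvec" (rotation vector, rad) and "tvec" (3), from world to camera coordinates, as OpenCV has them. Camera axes: x right, y down, z forward; pixel columns grow to the right and rows downward; lengths in m; the calibration is good to about 2 mm. A picture is of the moment at which its call begins. calibration takes no time and is no camera call.
A pose or a line that the arm cannot do raises robot.Unreachable and nothing moves.
- robot.hand_in(): hands the job in; it is judged then, once.
The state is a dict: "t": time; "joint_positions": joint angles; "joint_vel": joint speeds; "joint_efforts": joint torques, N m; "tcp_pos": TCP position; "ee_rot": TCP orientation; "ft_force": force on the tool from outside, world axes, zero at the start; "ft_torque": the same for the moment, N m; "width": finger opening in m; "finger_force": force on a finger pad.
Only numpy, scipy, OpenCV 4.12 (cv2) and the standard library are available. Lean on these libraries where they do the work, as an engineer would, in place of code of your own. Each camera call takes 0.05 s, during which the arm holds its last target. There are 200 camera calls.

## Working session

There is one attempt and no reset: what is moved stays moved. The work goes in short steps, each a Python script; the robot and the scene stay as the last script left them, time stands still between calls to the robot, and variables do not carry over. Pictures are saved under pics/ and viewed, at most 12 in all, crops included, and the job is handed in when it is done.

```bash
mkdir -p pics
cat > h.py <<'E'
import numpy as np, cv2
from workcell import robot
def snap(n,f):
    p,d=robot.grab_frame(n); cv2.imwrite(f'pics/{f}.png',p); np.save(f'pics/{f}.npy',d); return p,d
def w(n,d,u,v):
    c=robot.calibration(n); K=np.array(c['camera_matrix']); R=cv2.Rodrigues(np.array(c['rvec'],float))[0]; t=np.array(c['tvec'],float).ravel()
    u=np.asarray(u,float);v=np.asarray(v,float); z=d[v.astype(int),u.astype(int)]
    P=np.stack([(u-K[0,2])/K[0,0]*z,(v-K[1,2])/K[1,1]*z,z],-1)
    return (P-t)@R
E
python3 - <<'E'
from h import *
a,_=snap('scene','s0'); b,_=snap('top','t0')
print(robot.calibration('top'),robot.calibration('scene'))
E
```

```text
{'camera_matrix': array([[500.04672345,   0.        , 276.73996231],
       [  0.        , 500.04672345, 218.35872125],
       [  0.        ,   0.        ,   1.        ]]), 'rvec': array([ 2.18315368, -2.13470553,  0.14055363]), 'tvec': array([-0.04006094,  0.52056088,  1.68413283])} {'camera_matrix': array([[529.11457074,   0.        , 275.01341522],
       [  0.        , 529.11457074, 217.26898258],
       [  0.        ,   0.        ,   1.        ]]), 'rvec': array([ 1.22514807,  2.54544175, -0.69706788]), 'tvec': array([ 0.33394692, -0.26612079,  1.74873201])}
```

View pics/s0.png

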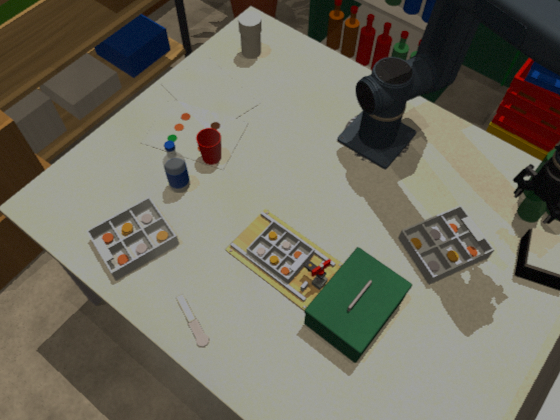

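View pics/t0.png

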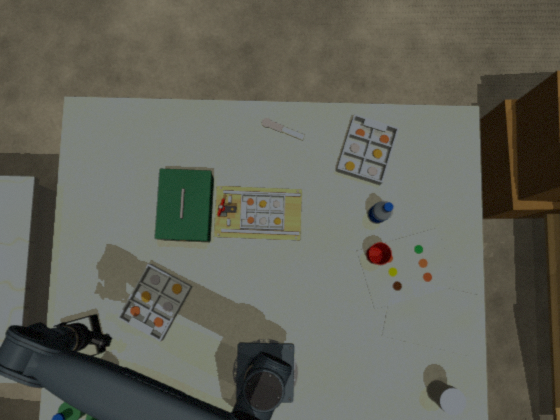

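The board with the right tray is at top-view pixels (215–302, 186–240), with the red wing at about (223, 208). The cash box is to its left at (157–213, 168–241), and the dock's +y points left in the image. Next I'll enlarge that area.

Run:
```python
from h import *
p=cv2.imread('pics/t0.png'); cv2.imwrite('pics/t0c.png',cv2.resize(p[178:248,205:310],None,fx=7.5,fy=7.5,interpolation=cv2.INTER_CUBIC))
p=cv2.imread('pics/s0.png'); cv2.imwrite('pics/s0c.png',cv2.resize(p[205:310,222:362],None,fx=5.5,fy=5.5,interpolation=cv2.INTER_CUBIC))
```

```text
(no output)
```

View pics/t0c.png

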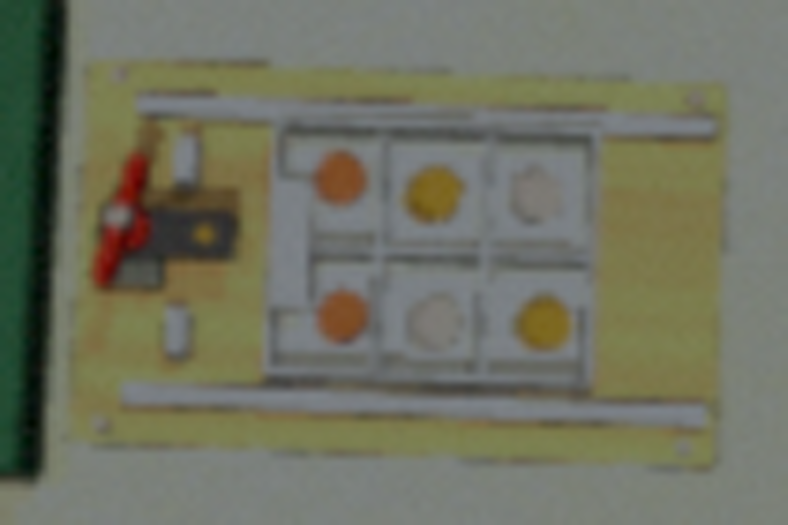

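View pics/s0c.png

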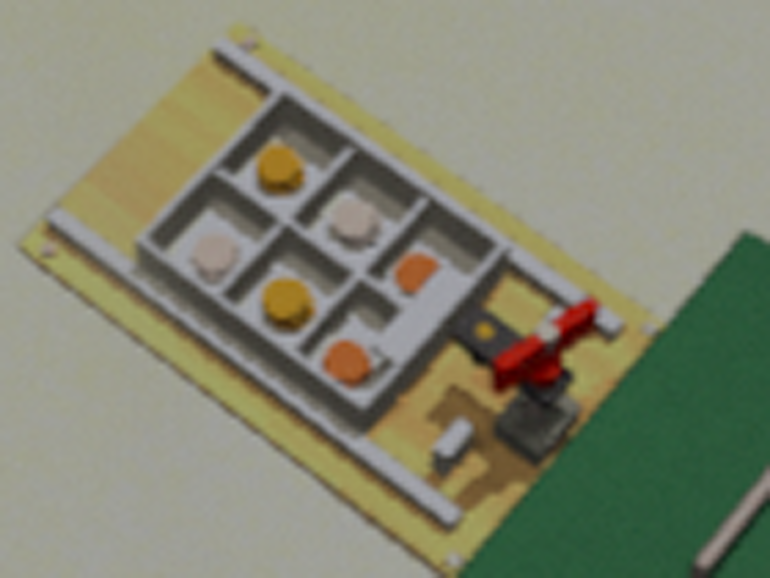

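The enlarged top crop (offset 205,178; ×7.5) gives these pixels:
- **Board corners:** (88,62), (725,85), (715,467), (75,443).
- **Tray top:** +y end from (275,122) to (266,378), and -y end from (600,130) to (590,388).
- **Wing tips:** (138,155) and (105,285).
- **Cash box edge:** at about x 62 to 38.

```bash
cat >> h.py <<'E'
def ray(n,uv,z):
    c=robot.calibration(n); R=cv2.Rodrigues(np.array(c['rvec'],float))[0]; t=np.array(c['tvec'],float).ravel()
    q=cv2.undistortPoints(np.array(uv,float).reshape(-1,1,2),c['camera_matrix'],None).reshape(-1,2)
    d=np.c_[q,np.ones(len(q))]@R; C=-R.T@t
    return C+d*((z-C[2])/d[:,2])[:,None]
E
python3 - <<'E'
from h import *
np.set_printoptions(precision=4,suppress=True)
T=lambda L,z: ray('top',np.array(L)/7.5+[205-.5+.5/7.5,178-.5+.5/7.5],z)
S=lambda L,z: ray('scene',np.array(L)/5.5+[222-.5+.5/5.5,205-.5+.5/5.5],z)
B=T([(88,62),(725,85),(715,467),(75,443)],.006);print('board',B)
A=T([(275,122),(266,378),(600,130),(590,388)],.042);print('tray',A)
print('wing',T([(138,155),(105,285),(119,215)],.114))
BS=S([(238,25),(22,243)],.006);print('boardS',BS)
AS=S([(285,92),(145,243),(507,250),(365,408)],.042);print('trayS',AS)
print('wingS tips top', S([(593,300),(497,358),(545,325)],.114))
# dock frame
e=((B[0]-B[1])+(B[3]-B[2]))[:2]; ey=e/np.linalg.norm(e); ex=np.array([ey[1],-ey[0]])
print('ey',ey,np.linalg.norm(B[0]-B[1]),np.linalg.norm(B[0]-B[3]))
wt=np.array([ (T([(119,215)],.114))[0,:2]]); o=wt-.1*ey
for n,X in (('B',B),('A',A),('AS',AS),('BS',BS)): print(n,np.c_[(X[:,:2]-o)@ex,(X[:,:2]-o)@ey])
d=np.load('pics/t0.npy')
print(w('top',d,[215,250,295,190,223],[240,210,215,190,206]))
# depth red segmentation
for n in('top','scene'):
    p=cv2.imread(f'pics/{n[0]}0.png').astype(int);d=np.load(f'pics/{n[0]}0.npy')
    m=(p[...,2]>90)&(p[...,1]<50)&(p[...,0]<50)
    v,u=np.nonzero(m);X=w(n,d,u,v);k=np.linalg.norm(X[:,:2]-wt,axis=1)<.06
    X=X[k]; print(n,len(X),X[:,2].min(),X[:,2].max()); Y=X[X[:,2]>.1]; print(Y.mean(0)); l,V=np.linalg.eigh(np.cov(Y[:,:2].T)); print(V[:,1], np.degrees(np.arctan2(V[1,1],V[0,1])))
E
```

```text
board [[ 0.635   0.1864  0.006 ]
 [ 0.631  -0.1122  0.006 ]
 [ 0.4515 -0.1105  0.006 ]
 [ 0.4559  0.1857  0.006 ]]
tray [[ 0.6022  0.0954  0.042 ]
 [ 0.4843  0.0959  0.042 ]
 [ 0.602  -0.0534  0.042 ]
 [ 0.4831 -0.0513  0.042 ]]
wing [[0.5737 0.1499 0.114 ]
 [0.516  0.1623 0.114 ]
 [0.5469 0.1573 0.114 ]]
boardS [[ 0.4501 -0.1075  0.006 ]
 [ 0.6252 -0.1113  0.006 ]]
trayS [[ 0.4836 -0.0476  0.042 ]
 [ 0.5981 -0.0477  0.042 ]
 [ 0.4857  0.0994  0.042 ]
 [ 0.6004  0.0965  0.042 ]]
wingS tips top [[0.5143 0.1657 0.114 ]
 [0.5675 0.148  0.114 ]
 [0.5393 0.1556 0.114 ]]
ey [0.0142 0.9999] 0.2986148899218306 0.17908930304353834
B [[ 0.0876  0.1303]
 [ 0.0879 -0.1683]
 [-0.0917 -0.1691]
 [-0.0914  0.1271]]
A [[ 0.0562  0.039 ]
 [-0.0617  0.0377]
 [ 0.058  -0.1099]
 [-0.0608 -0.1094]]
AS [[-0.0604 -0.1058]
 [ 0.0541 -0.1042]
 [-0.0604  0.0412]
 [ 0.0543  0.04  ]]
BS [[-0.0931 -0.1661]
 [ 0.082  -0.1675]]
[[ 0.4448  0.1847 -0.0012]
 [ 0.5518  0.0655  0.0076]
 [ 0.5387 -0.0922  0.0006]
 [ 0.5994  0.2601  0.1093]
 [ 0.552   0.1518  0.0863]]
top 33 0.06657566605505184 0.11987267027411717
[0.5448 0.1571 0.1125]
[-0.9632  0.2688] 164.4081332434441
scene 60 0.06670267842746054 0.12081846413814906
[0.5469 0.1589 0.1142]
[-0.9606  0.278 ] 163.85922208497757
```

Both views agree: the wing axis is near (0.545, 0.157), the blade lies at about -15.5° from world x, and the tray is about 36 mm short of home. I'll push it now.

```bash
cat >> h.py <<'E'
np.set_printoptions(precision=4,suppress=True)
EY=np.array([.0142,.9999]);EX=np.array([.9999,-.0142]);O=np.array([.5447,.157])-.1*EY
def D(x,y,z): return np.r_[O+x*EX+y*EY,z]
def Rd(a): # tool down, closing axis y at world yaw a
    c,s=np.cos(a),np.sin(a); return np.array([[-0-s,c,0],[c,s,0],[0,0,-1.]])
def st(m=''):
    s=robot.sense(); print(m,round(s['t'],2),s['tcp_pos'],'F',s['ft_force'],'T',s['ft_torque'],s['width'],s['finger_force']); return s
E
python3 - <<'E'
from h import *
st('start')
best=min((R for R in (Rd(-.0142),Rd(np.pi-.0142))),key=lambda R: abs(robot.inverse_kinematics(D(0,-.155,.12),R)[5]))
robot.goto(D(0,-.155,.16),best); robot.command_gripper(0,40)
robot.move_linear(D(0,-.155,.022)); s=st('down')
for k in range(4):
    hit=robot.move_linear(D(0,-.04,.022),rate=.04,force_limit=14); s=st(f'hit {hit}')
    print('dock', (s['tcp_pos'][:2]-O)@EX,(s['tcp_pos'][:2]-O)@EY)
    if (s['tcp_pos'][:2]-O)@EY>-.092: break
snap('top','t1')
p=cv2.imread('pics/t1.png'); cv2.imwrite('pics/t1c.png',cv2.resize(p[178:248,205:310],None,fx=7.5,fy=7.5,interpolation=cv2.INTER_CUBIC))
p,_=snap('scene','s1'); cv2.imwrite('pics/s1c.png',cv2.resize(p[205:310,222:362],None,fx=5.5,fy=5.5,interpolation=cv2.INTER_CUBIC))
E
```

```text
start 0.1 [0.1447 0.504  0.2074] F [-0.2754 -0.4847  0.3618] T [0.0565 0.0191 0.0065] 0.08547766008125882 0.0
down 4.49 [ 0.5421 -0.0983  0.0232] F [-0.7285  0.1976  0.2054] T [ 0.0063 -0.0022  0.06  ] -0.00020495818878095575 0.0
hit False 7.52 [0.5427 0.0169 0.022 ] F [ 0.012   0.2858 -0.6426] T [-0.0229 -0.0143 -0.0324] 2.4263608274188778e-05 0.0
dock 2.9523463943122677e-05 -0.040116722972151825
```

View pics/s1c.png

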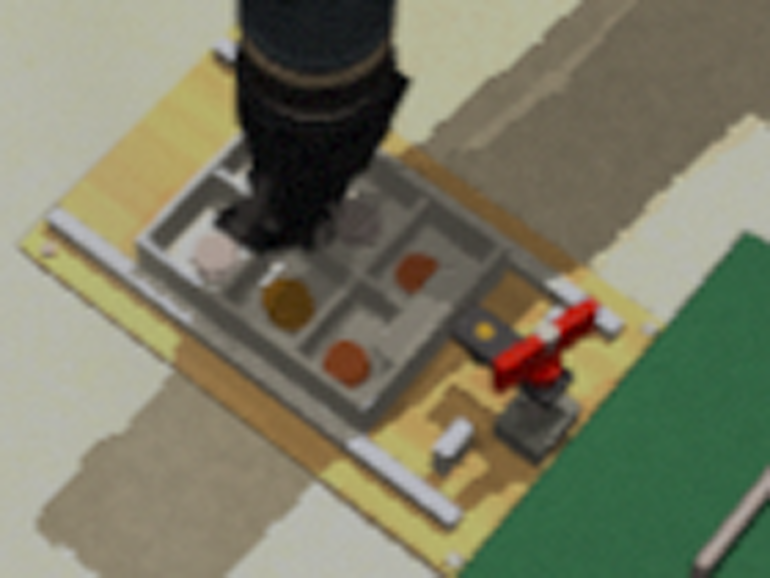

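The picture shows the tray has not moved (its front corner is still at (365,408)), yet the fingers appear over it and no force was felt. I need to find where the tip really is before moving again.

Run:
```python
from h import *
d=np.load('pics/s1.npy')
for uv in [(250,240),(300,240),(225,215),(280,230)]:
    u,v=np.array(uv)/5.5+[222,205]; print(uv,w('scene',d,[u],[v]),ray('scene',[(u,v)],.022))
p=cv2.imread('pics/t1.png'); cv2.imwrite('pics/t1d.png',cv2.resize(p[150:300,190:340],None,fx=4,fy=4,interpolation=cv2.INTER_CUBIC))
dt=np.load('pics/t1.npy')
s=st(); print(s['joint_positions'],s['joint_efforts'])
# finger points in depth: lowest points of the hand
for n,D_ in (('scene',d),):
    v,u=np.mgrid[225:255,262:300]; X=w(n,D_,u.ravel(),v.ravel()); I=cv2.imread('pics/s1.png')[v.ravel(),u.ravel()].max(1)
    k=(I<45)&(X[:,2]>.0); X=X[k]; o=np.argsort(X[:,2])[:12]; print(X[o])
```

```text
(250, 240) [[0.6012 0.0266 0.1375]] [[ 0.5556 -0.0118  0.022 ]]
(300, 240) [[0.5695 0.032  0.096 ]] [[0.5394 0.0085 0.022 ]]
(225, 215) [[0.5995 0.01   0.1407]] [[ 0.5524 -0.0312  0.022 ]]
(280, 230) [[0.5863 0.0329 0.1329]] [[ 0.5413 -0.0033  0.022 ]]
 7.62 [0.5427 0.0169 0.022 ] F [ 0.4561 -0.1845 -0.8015] T [ 0.0076 -0.014  -0.03  ] -7.843837064891947e-05 0.0
[-0.0923  0.1365 -0.1792  1.2551 -0.      1.4928] [  0.0032 -36.2211  30.9878   0.0013  -0.0001  -0.    ]
[[ 0.5251 -0.0197  0.0081]
 [ 0.5419 -0.0358  0.0139]
 [ 0.541   0.0114  0.0193]
 [ 0.5139 -0.0472  0.0213]
 [ 0.5511  0.0263  0.059 ]
 [ 0.5556  0.0263  0.0599]
 [ 0.5418  0.0295  0.0608]
 [ 0.5554  0.0226  0.0611]
 [ 0.5497  0.0251  0.0615]
 [ 0.5548  0.0256  0.0637]
 [ 0.5447  0.0282  0.0637]
 [ 0.5502  0.0255  0.0687]]
```

View pics/t1d.png

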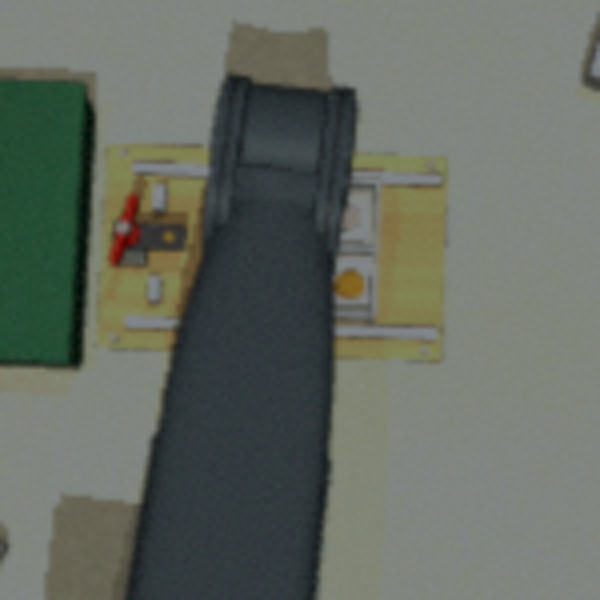

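The top view is blocked by the arm. In the scene view the lowest hand point I can read is at about 60 mm, although the TCP reports 22 mm. I'll test the column above the TCP against the depth image.

Run:
```python
from h import *
c=robot.calibration('scene');R=cv2.Rodrigues(c['rvec'])[0];t=c['tvec'].ravel();print('cam',-R.T@t)
d=np.load('pics/s1.npy');p=cv2.imread('pics/s1.png');d0=np.load('pics/s0.npy')
for z in np.arange(.01,.13,.008):
    P=np.array([.5427,.0169,z]); uv=cv2.projectPoints(P,c['rvec'],c['tvec'],c['camera_matrix'],None)[0].ravel()
    u,v=np.round(uv).astype(int); print(round(z,3),uv,'crop',(uv-[221.5,204.5])*5.5,'exp',(R@P+t)[2],'got',d[v,u],'before',d0[v,u],p[v,u],w('scene',d,[u],[v])[0])
cv2.imwrite('pics/s1e.png',cv2.resize(p[215:270,245:315],None,fx=10,fy=10,interpolation=cv2.INTER_CUBIC)*1)
g=cv2.imread('pics/s1e.png'); cv2.imwrite('pics/s1e.png',np.uint8(255*(g/255.)**.5))
```

```text
cam [1.0867 0.4357 1.3674]
0.01 [278.1056 252.9788] crop [311.3307 266.6332] exp 1.5176308547826654 got 1.5203166 before 1.5212152 [79 88 89] [0.542  0.016  0.0076]
0.018 [278.1254 251.7115] crop [311.4395 259.6632] exp 1.5107510532206916 got 1.5155305 before 1.5152534 [68 74 77] [0.5418 0.0157 0.0133]
0.026 [278.1453 250.4326] crop [311.5493 252.6295] exp 1.5038712516587178 got 1.4665635 before 1.5060234 [34 38 40] [0.5556 0.0263 0.0599]
0.034 [278.1655 249.142 ] crop [311.6601 245.5312] exp 1.4969914500967438 got 1.463856 before 1.5016295 [17 22 18] [0.5548 0.0256 0.0637]
0.042 [278.1858 247.8395] crop [311.7719 238.3673] exp 1.49011164853477 got 1.4590193 before 1.4941295 [16 16 16] [0.5547 0.0255 0.0694]
0.05 [278.2063 246.5249] crop [311.8847 231.1369] exp 1.4832318469727963 got 1.4523902 before 1.4932212 [15 15 17] [0.5552 0.0259 0.0767]
0.058 [278.227 245.198] crop [311.9986 223.8392] exp 1.4763520454108223 got 1.437757 before 1.5271586 [8 8 8] [0.5569 0.0271 0.0925]
0.066 [278.2479 243.8587] crop [312.1136 216.4731] exp 1.4694722438488486 got 0.0 before 1.5249286 [ 7 10  3] [
[... 290 characters left out ...]
8 0.118 ]
0.09 [278.3118 239.7646] crop [312.465  193.9551] exp 1.448832839162927 got 1.4025618 before 1.5120268 [10 11 14] [0.561  0.03   0.1305]
0.098 [278.3335 238.3738] crop [312.5844 186.3059] exp 1.441953037600953 got 1.3865323 before 1.5425166 [12 12 10] [0.5635 0.0318 0.1473]
0.106 [278.3554 236.9697] crop [312.7049 178.5833] exp 1.4350732360389793 got 1.3896707 before 1.5424643 [14 14 14] [0.5605 0.0295 0.1459]
0.114 [278.3776 235.5521] crop [312.8266 170.7863] exp 1.4281934344770053 got 1.3488712 before 1.5482253 [14 14 17] [0.5743 0.04   0.183 ]
0.122 [278.3999 234.1207] crop [312.9495 162.9138] exp 1.4213136329150315 got 1.343274 before 1.5537076 [11  6 11] [0.573  0.0389 0.1905]
```

View pics/s1e.png

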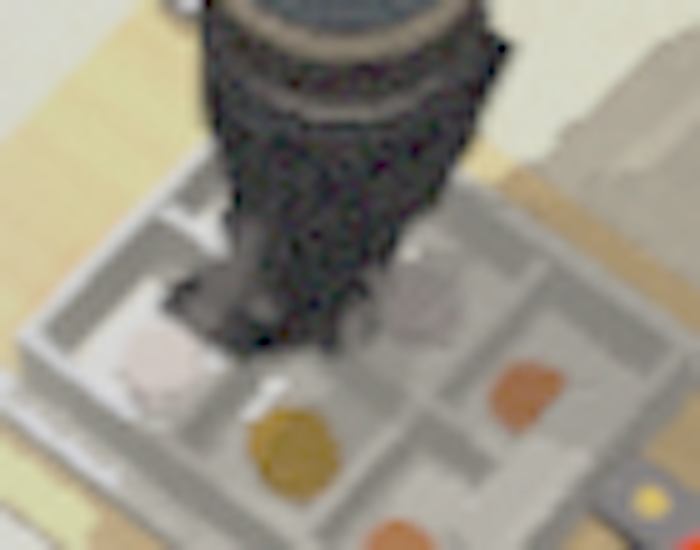

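The column test fits a real fingertip near 58–60 mm: the dark region ends at crop (340,350) and the depth lies on a vertical finger edge. That is about 36 mm above what is reported, so it passed over the tray's 42 mm walls untouched. I'll check by gently touching the bare board, whose top is at 6 mm.

Run:
```python
from h import *
robot.move_linear(D(0,-.04,.09)); robot.move_linear(D(0,-.145,.06),rate=.2); st('above')
hit=robot.move_linear(D(0,-.145,-.04),rate=.04,force_limit=4); s=st(f'touch {hit}')
robot.move_linear(s['tcp_pos']+[0,0,.012]); st('up')
p,_=snap('scene','s2'); g=cv2.resize(p[190:260,215:300],None,fx=8,fy=8,interpolation=cv2.INTER_CUBIC); cv2.imwrite('pics/s2e.png',np.uint8(255*(g/255.)**.5))
```

```text
above 8.92 [ 0.5407 -0.0873  0.0594] F [-0.6533 -0.2805  0.4401] T [-0.0065  0.0212  0.0555] 0.00019102534272055516 0.0
touch True 10.64 [ 0.541  -0.0879 -0.0167] F [-1.8137  0.2593  3.6715] T [ 0.0897  0.1858 -0.0203] 7.259834330668778e-05 1.8832427076995373
up 10.89 [ 0.5423 -0.0883 -0.0038] F [ 0.0203 -0.6335 -0.194 ] T [-0.0228  0.0077 -0.007 ] -6.115188692286294e-05 0.0
```

View pics/s2e.png

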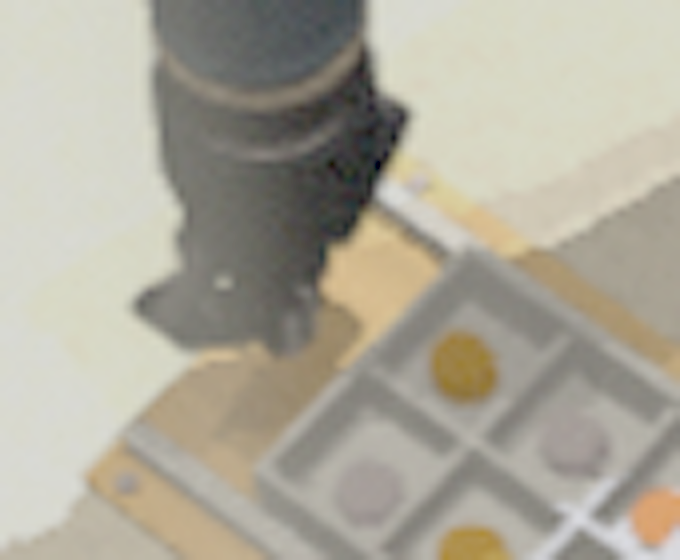

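The touch came at a reported -16.7 mm on the 6 mm board, so the real tip is about 23 mm above the reported TCP. The picture agrees: after the 12 mm lift the tip at (285,345) is just above the board, ahead of the tray's end wall. Now I'll push at the corrected height.

Run:
```python
from h import *
print('tip px ray',ray('scene',[(250.9,233.7)],.019))
for k in range(4):
    hit=robot.move_linear(D(0,-.06,-.003),rate=.035,force_limit=14); s=st(f'hit {hit}')
    y=(s['tcp_pos'][:2]-O)@EY; print('dock',(s['tcp_pos'][:2]-O)@EX,y)
    if y>-.094 : break
p,_=snap('scene','s3'); g=cv2.resize(p[205:310,222:362],None,fx=5.5,fy=5.5,interpolation=cv2.INTER_CUBIC); cv2.imwrite('pics/s3c.png',np.uint8(255*(g/255.)**.6))
```

```text
tip px ray [[ 0.5466 -0.0811  0.019 ]]
hit True 12.57 [ 0.5406 -0.0284 -0.004 ] F [-0.4777 -1.3971  1.0292] T [-0.1668 -0.0725  0.0479] 0.00027783013937426865 0.4130047978833318
dock -0.0014723452227362631 -0.08540533574444284
```

View pics/s3c.png

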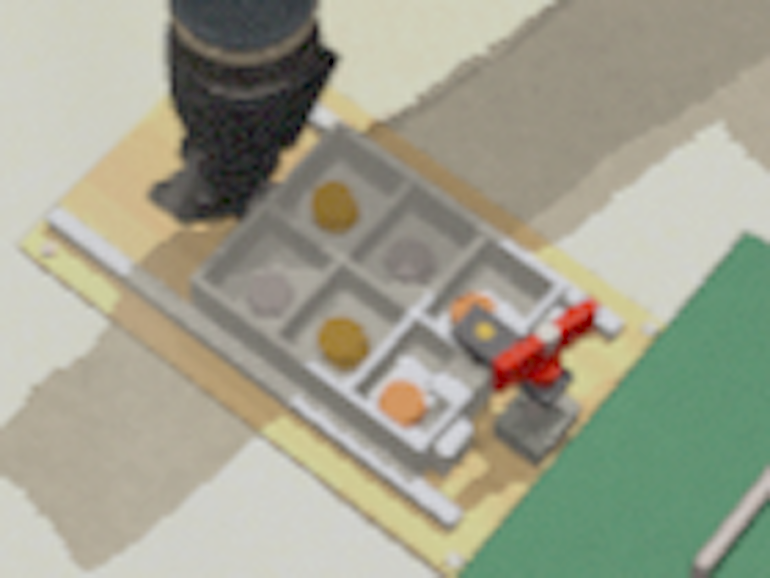

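The tray moved about 36 mm: the stop lug now sits against its +y end at (450,440), and the clamp foot is over the rim. I'll press once more to check it's seated, then back off, touch the top of the wing to get the height offset there, and work out joint 6.

```bash
cat >> h.py <<'E'
W=D(0,.1,0)
YAW=np.radians(74.5)
E
python3 - <<'E'
from h import *
hit=robot.move_linear(D(0,-.06,-.003),rate=.02,force_limit=11); s=st(f'press {hit}'); print((s['tcp_pos'][:2]-O)@EY)
robot.move_linear(D(0,-.12,-.003)); robot.move_linear(D(0,-.12,.13),rate=.25)
for a0 in (YAW,YAW-np.pi,YAW+np.pi):
    q=[robot.inverse_kinematics(W+[0,0,.07],Rd(a0-k)) for k in (0,.7,1.4,2.1,2.7)]; print(a0,[None if x is None else round(x[5],2) for x in q])
E
```

```text
press True 13.13 [ 0.5392 -0.0288 -0.0054] F [0.3044 0.1876 0.8925] T [-0.1528 -0.1014 -0.0212] -0.00011198189066974958 0.4239153675734997
-0.08587857162334131
1.3002702927357754 [np.float64(0.43), np.float64(1.13), np.float64(1.83), np.float64(2.53), np.float64(3.13)]
-1.8413223608540177 [np.float64(-2.71), np.float64(-2.01), np.float64(-1.31), np.float64(-0.61), np.float64(-0.01)]
4.4418629463255686 [np.float64(-2.71), np.float64(-2.01), np.float64(-1.31), np.float64(-0.61), np.float64(-0.01)]
```

Run:
```python
from h import *
R=Rd(YAW-np.pi)
robot.goto(W+[0,0,.13],R)
hit=robot.move_linear(W+[0,0,.07],rate=.04,force_limit=4); s=st(f'touch {hit}')
zt=s['tcp_pos'][2]; print('offset',.114-zt)
robot.move_linear(W+[0,0,zt+.03]); robot.command_gripper(.024,40); st('up')
p,_=snap('scene','s4'); g=cv2.resize(p[205:310,270:390],None,fx=5.5,fy=5.5,interpolation=cv2.INTER_CUBIC); cv2.imwrite('pics/s4c.png',np.uint8(255*(g/255.)**.6))
```

```text
touch True 18.54 [0.5445 0.157  0.0913] F [-0.0475  0.7403  6.0943] T [-0.0405  0.0364 -0.0658] -0.00033881354332615586 3.2173486581768884
offset 0.02274820045364702
up 19.26 [0.5441 0.1569 0.1203] F [-0.4768  0.2866 -0.4072] T [-0.0327  0.0503 -0.0362] 0.02407773190230164 0.0
```

View pics/s4c.png

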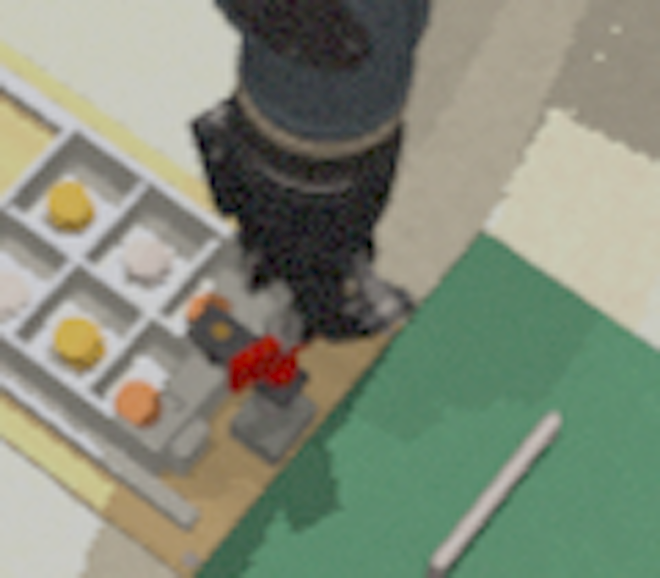

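The height offset repeats at 22.7 mm, and the fingers sit above the wing. A finger knuckle sticks out towards the cash box at crop (405,305), so I'll check its height and reach from depth before going down.

Run:
```python
from h import *
d=np.load('pics/s4.npy')
v,u=np.mgrid[225:270,305:348]; v=v.ravel();u=u.ravel(); X=w('scene',d,u,v); I=cv2.imread('pics/s4.png')[v,u].max(1)
X=X[(X[:,2]>.125)&(np.linalg.norm(X[:,:2]-W[:2],axis=1)<.12)]
c=np.array([np.cos(YAW),np.sin(YAW)]); r=(X[:,:2]-W[:2])
al=r@c; ac=r@[ c[1],-c[0]]; zf=X[:,2]-.0607
for lo in np.arange(.065,.16,.01):
    k=(zf>=lo)&(zf<lo+.01)
    if k.any(): print(round(lo,3),k.sum(),'along',np.percentile(al[k],[0,50,97,100]),'across',ac[k].min(),ac[k].max(),'dock y max',(r@EY)[k].max())
d0=np.load('pics/t0.npy');m=[(u,v) for u in range(160,222) for v in (195,205,215)]
Y=w('top',d0,*np.array(m).T); Y=Y[Y[:,2]>.095]; print('box dock-y from axis min',((Y[:,:2]-W[:2])@EY).min())
```

```text
0.075 5 along [-0.0135 -0.0115  0.0161  0.0198] across -0.009763810016848975 0.008427356508272529 dock y max 0.017786931512281647
0.085 18 along [-0.0258 -0.0099  0.0246  0.0261] across -0.008920598384178403 0.010784434884641706 dock y max 0.02566890764754283
0.095 25 along [-0.0219 -0.0097  0.027   0.0275] across -0.006574569701380903 0.010131094023500447 dock y max 0.02567267209981746
0.105 21 along [-0.0235 -0.0103  0.0268  0.0271] across -0.006752780725261192 0.01152228325219566 dock y max 0.02522855364645795
0.115 17 along [-0.0257 -0.011   0.0283  0.0299] across -0.003031720146436459 0.011075138427761273 dock y max 0.027629005781773238
0.125 40 along [-0.039   0.0224  0.0419  0.0442] across -0.012942317892421002 0.013315140435081705 dock y max 0.03988943134614736
0.135 53 along [-0.0471  0.0265  0.0472  0.0496] across -0.011807990868356382 0.012860528992900458 dock y max 0.04534792848428621
0.145 37 along [-0.0498  0.0236  0.0515  0.0529] across -0.00261674168605643 0.0175490443249626 dock y max 0.04843977241455804
0.155 31 along [-0.0554  0.019   0.0552  0.0557] across 0.007331214245974363 0.01769780607699294 dock y max 0.051004093040148496
box dock-y from axis min -0.18273624843155303
```

After the descent the knuckles stay above 125 mm and the finger backs within 28 mm of the axis, so they clear the box (top at 105 mm, wall at least 35 mm from the axis). Next: descend, grip, and take free-turning torque readings before the earliest possible bite at 0.6 rad.

```bash
cat >> h.py <<'E'
def tq(n=12):
    a=[]
    for _ in range(n): robot.hold(.01); s=robot.sense(); a.append([s['ft_torque'][2],s['joint_efforts'][5],*s['ft_force']])
    return np.mean(a,0),np.std(a,0)[0],s
def step(q,dq):
    q=q.copy(); q[5]+=dq; robot.movej(q); return q
E
python3 - <<'E'
from h import *
R=Rd(YAW-np.pi)
hit=robot.move_linear(W+[0,0,.0605],R,rate=.06,force_limit=6); s=st(f'desc {hit}')
if hit: raise SystemExit
print('air',tq()[:2])
robot.command_gripper(0,70); s=st('grip')
print(tq()[:2])
q=np.array(robot.inverse_kinematics(W+[0,0,.0605],R)); np.save('q.npy',q); print(q, s['joint_positions'])
tot=0
for dq in (.2,.06,.06,.06,.06):
    q=step(q,dq); tot+=dq; m,sd,s=tq(); print(round(tot,2),round(s['t'],2),'act j6',round(s['joint_positions'][5],3),m,sd)
np.save('q.npy',np.r_[q,tot])
E
```

```text
desc False 20.48 [0.5452 0.1571 0.0611] F [ 0.2049 -0.8506  0.4055] T [-0.     -0.0059  0.0178] 0.02353034957668288 0.0
air (array([-0.0074, -0.    ,  0.1594, -0.2227, -0.1844]), np.float64(0.028724958615300285))
grip 20.86 [0.5456 0.1572 0.0618] F [-0.2531  0.3872  4.8383] T [ 0.0172  0.0845 -0.2107] 0.006998138100678069 69.06601309776306
(array([-0.2066, -0.2114, -0.3986,  0.2622,  5.4241]), np.float64(0.03758695187150517))
[ 0.1623  0.1744 -0.0583  1.3381  0.     -2.7087] [ 0.1623  0.1735 -0.0567  1.3384  0.0001 -2.7083]
0.2 21.37 act j6 -2.508 [-0.3096 -0.3107 -1.1486 -1.0217  6.1386] 0.03179333919479789
0.26 21.72 act j6 -2.449 [-0.0764 -0.0692 -1.2147 -1.6345  6.3198] 0.03690658261271297
0.32 22.07 act j6 -2.389 [-0.0497 -0.0602 -1.4077 -1.934   6.548 ] 0.028223446761867933
0.38 22.42 act j6 -2.329 [-0.0751 -0.0588 -1.8085 -2.1498  6.4696] 0.02290756842298514
0.44 22.77 act j6 -2.269 [-0.0684 -0.0578 -2.1618 -2.764   6.8884] 0.025066469071108717
```

Joint 6 effort is a clean signal, with a free baseline of about -0.059 N m after each step. I'll keep stepping until it grows.

Run:
```python
from h import *
a=np.load('q.npy'); q,tot=a[:6],a[6]; base=-.059
while tot<2.65 and q[5]<3:
    q=step(q,.06); tot+=.06; m,sd,s=tq(5); print(round(tot,2),round(s['t'],2),round(s['joint_positions'][5],3),m)
    if m[1]-base>.05 or m[1]-base<-.1 or s['t']>52: break
np.save('q.npy',np.r_[q,tot]); print(robot.sense()['tcp_pos'],robot.sense()['width'])
```

```text
0.5 23.06 -2.209 [-0.0771 -0.0542 -2.4685 -2.8899  6.9392]
0.56 23.35 -2.149 [-0.0642 -0.0532 -2.3933 -3.4245  7.7643]
0.62 23.64 -2.089 [-0.0411 -0.0523 -3.1141 -3.3064  7.5799]
0.68 23.93 -2.029 [-0.073  -0.0515 -3.7042 -3.8582  8.0153]
0.74 24.23 -1.969 [-0.0436 -0.0507 -3.7173 -3.7438  8.0832]
0.8 24.52 -1.909 [-0.0276 -0.0319 -4.308  -4.4857  8.3589]
0.86 24.81 -1.849 [-0.022   0.0065 -4.1785 -5.1612  8.423 ]
[0.5438 0.1551 0.0618] 0.006927022192948229
```

It bit at about 0.77 rad, and growth is now about 0.057 N m, rising about 0.04 per step. I'm aiming for about 0.15.

Run:
```python
from h import *
a=np.load('q.npy'); q,tot=a[:6],a[6]; base=-.051
for i in range(4):
    q=step(q,.05); tot+=.05; m,sd,s=tq(8); print(round(tot,2),round(s['t'],2),round(s['joint_positions'][5],3),m,'growth',m[1]-base)
    if m[1]-base>.125: break
np.save('q.npy',np.r_[q,tot])
```

```text
0.91 25.12 -1.799 [ 0.0844  0.0927 -4.6328 -4.3653  8.6455] growth 0.14366158245736732
```

Growth is 0.144 N m, mid-window, and about 0.14 rad past the bite. I'll release, lift straight up, back off and check.

Run:
```python
from h import *
robot.command_gripper(.024); s=st('open')
robot.move_linear(s['tcp_pos']+[0,0,.11],rate=.12); s=st('up')
robot.goto([.42,-.28,.25],s['ee_rot']); st('away')
p,_=snap('scene','s5'); b,_=snap('top','t5')
A=np.uint8(255*(cv2.resize(p[205:310,222:362],None,fx=5.5,fy=5.5,interpolation=cv2.INTER_CUBIC)/255.)**.6)
cv2.imwrite('pics/f5.png',A)
for n,k in (('s','scene'),('t','top')):
    x=cv2.imread(f'pics/{n}0.png').astype(int);y=cv2.imread(f'pics/{n}5.png').astype(int)
    for nm,f in (('green',lambda i:(i[...,1]>45)&(i[...,1]>1.6*i[...,2])&(i[...,1]>1.3*i[...,0])),('redcup',lambda i:(i[...,2]>80)&(i[...,1]<50)),('blue',lambda i:(i[...,0]>90)&(i[...,2]<60))):
        R={'t':{'green':(150,250,140,230),'redcup':(240,270,355,400),'blue':(195,230,360,400)},'s':{'green':(240,370,300,420),'redcup':(120,170,190,230),'blue':(135,165,150,190)}}[n][nm]
        c=[]
        for i in (x,y): vv,uu=np.nonzero(f(i[R[0]:R[1],R[2]:R[3]])); c.append((round(uu.mean(),1),round(vv.mean(),1),len(uu)) if len(uu) else None)
        print(k,nm,c)
```

```text
open 25.43 [0.5442 0.157  0.0597] F [0.7554 0.8313 0.0491] T [-0.008  -0.0023 -0.025 ] 0.024238172921387694 0.0
up 26.49 [0.5436 0.1569 0.1686] F [ 0.9598  1.2622 -0.0412] T [-0.0248  0.0537  0.004 ] 0.023810579695789764 0.0
away 28.18 [ 0.4204 -0.2793  0.2497] F [-0.738  -0.6445 -0.2534] T [ 0.0091 -0.0049 -0.0024] 0.02371657577183142 0.0
scene green [(np.float64(58.3), np.float64(59.5), 5628), (np.float64(58.3), np.float64(59.5), 5640)]
scene redcup [(np.float64(18.7), np.float64(20.0), 102), (np.float64(20.6), np.float64(19.3), 211)]
scene blue [(np.float64(19.1), np.float64(9.3), 59), (np.float64(19.0), np.float64(9.4), 59)]
top green [(np.float64(43.2), np.float64(54.5), 3483), (np.float64(43.2), np.float64(54.7), 3503)]
top redcup [(np.float64(21.2), np.float64(13.8), 208), None]
top blue [(np.float64(28.5), np.float64(11.2), 58), (np.float64(26.8), np.float64(9.5), 20)]
```

View pics/f5.png

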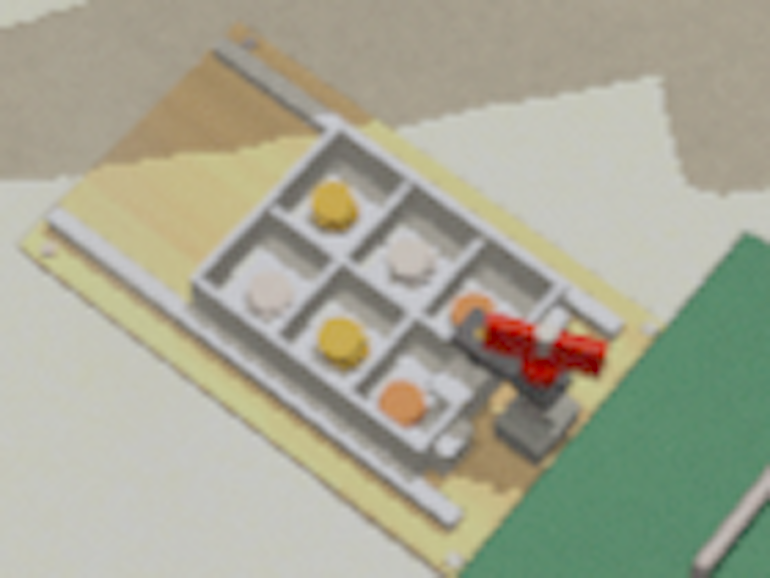

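The picture shows the tray against the lugs, with its +y corner at (420,450) behind the lug at (452,440). The wing has turned clockwise, with tips now at (487,330) and (603,357). The cash box and bottle centroids are unchanged. In the top view the arm hides the cup. In the scene view its centroid reads about 2 px different with more pixels counted, which fits changed lighting, and the hand has felt no contact here.

```bash
python3 -c "
from h import *
print(robot.hand_in())"
```

```text
the job is handed in; nothing more can be done
None
```

I handed the job in with the tray home against both stops and the clamp hand-snug (about 0.14 N m of torque growth after the bite, inside the 0.06–0.28 window), at about 28 s on the robot's clock; the cash box and bottle show no movement, and the cup was only roughly checked but nothing touched it.

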